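# Move the paint jars to the work rack in reverse order

### The arm

A 6-joint arm with a two-finger parallel gripper is mounted at the origin on a cart in front of the work surface, level with it; the furniture and walls round the work are solid. World frame = base frame: x ahead of the robot, y to its left, z up, the work surface at z = 0. Lengths are in m, angles in rad, forces in N, time in s.
With the tool pointing down it reaches from about 0.2 to 0.875 m from the base axis. Payload 3.4 kg.
Tool frame: the origin (TCP) lies at the very end of the fingers, on their centre line; the grasp point (between the pads) lies 19 mm behind it; z points along the fingers, y is the line along which they close (so a half turn about z gives the same grasp; the last joint's range is limited). The gripper opens to 94 mm and grips with 3 to 60 N. Pads are 16 mm wide; open, the fingers measure 119 mm over their backs; the gripper's body (75 mm by 177 mm) begins 78 mm behind the grasp point.
Start: joints at [1.051, 0.276, 1.505, -0, 1.361, -0.121], TCP at [0.223, 0.53, 0.205] pointing down, gripper open.
Joint ranges: [-2.89, 2.89], [-0.75, 2.08], [0.22, 2.7], [-1.18, 4.32], [0.11, 2.71], [-2.7, 2.7]. Speed limits (rad/s): [2.57, 2.57, 3.14, 3.14, 3.14, 3.14].

### API

Orientations are given as a rotation vector (axis times angle).
In Python, from station import monitor, get_image, order, finder gives the robot as it stands.
- The arm moves only by the shell command python3 -m handwheel 'ROWS'. ROWS is a JSON object of lists of equal length, an entry for each row: "gripper": the opening, from 0 (shut) to 1 (fully open); "translation": the shift along the tool's x, y, z in m, a list of three; "angular": the turn, a rotation vector about the tool's x, y, z in rad, a list of three. A call has 1 to 20 rows; each row shifts and turns the commanded pose from where the row before left it, along the tool's axes as they then stand; what a row does not reach is not made up. A row lasts 1/10 s, in which the tool goes at most 50 mm and 8.59 degrees, less where a joint would pass 70% of its speed; a pose out of reach is approached as far as the arm can. A call is refused whole if a number of a shift passes 0.05 or a number of a turn 0.15, either way. A call with a gripper value outside its range is refused whole. The fingers move at their own pace and stop on an object; the grip force is fixed at half the most. Time passes only in rows, so rows that do not move let the fingers close. It gives the time, the measured TCP pose, the force, the opening and the grip force at its end, in the units of the state.
- monitor.observe(): the state, without advancing time (a new reading comes with each control period).
- get_image(name): name is "scene" or "top"; returns a dict with "image" (420x560x3 uint8, blue, green, red), "K" (3x3 intrinsics, pixels), "D" ([k1, k2, p1, p2, k3] as OpenCV has them; the pictures are not rectified), "cam_to_world" (4x4, takes a point from camera to world coordinates). Camera axes: x right, y up, looking along -z (the intrinsics and any distortion apply to the point x, -y, -z); pixel columns grow to the right and rows downward; lengths in m; the calibration is good to about 2 mm. A picture is of the moment at which its call begins. There is no depth.
- order.sign_off(): hands the job in; it is judged then, once.
Trained networks look in a picture, given as the dict that the camera call returned (one of the last four; its "shot" number tells which), for a name from the list of things; names that differ only in an ending like _2 or _b are one class to them, and where a whole thing is asked for, a point or a joint stands for the part that bears it (a point fixed in the world has none). Each returns a list of dicts, best first, with "score" (0 to 1); they miss things now and then, are a little off and sometimes report something else, mostly with a low value. They report only what shows in the picture. A call takes as long as a camera call.
- finder.regions_of(picture, name): "region" (420x560 bool, what is visible of it) and "location" ([row, column] in pixels, amid what is visible of it).
The state is a dict: "t": time; "joint_positions": joint angles; "qd": joint speeds; "effort": joint torques, N m; "position": TCP position; "ee_rot": TCP orientation; "wrist_force": force on the tool from outside, world axes, zero at the start; "wrist_torque": the same for the moment, N m; "width": finger opening in m; "finger_force": force on a finger pad.
Only numpy, scipy, OpenCV 4.12 (cv2) and the standard library are available. Lean on these libraries where they do the work, as an engineer would, in place of code of your own. Each camera call takes 0.05 s, during which the arm holds its last target. There are 200 camera calls.

### The job

The next piece uses the four paints in the opposite order, so move the jars from the coloured holders of the wooden stock rack into the pockets of the grey work rack with their order reversed: the jar at the stock rack's white end goes into the pocket farthest from the work rack's white end, the next one into the pocket beside it, and so on, until the last jar is at the white end. Keep the jars upright, and leave each standing on the floor of its own pocket.

Things in the scene. Friction and masses are not known exactly. Their poses are not given: they have to be found in the camera images.
- jar_red: closed paint jar, red body and flat red lid, upright round, 34 mm diameter over its whole height of 62 mm (body to 43 mm with a paper label, lid from 46 mm up), 0.12 kg nominal; origin at the centre of its underside, z up. At the start it stands in the holder of its own colour
- jar_yellow: closed paint jar, yellow body and flat yellow lid, upright round, 34 mm diameter over its whole height of 62 mm (body to 43 mm with a paper label, lid from 46 mm up), 0.12 kg nominal; origin at the centre of its underside, z up. At the start it stands in the holder of its own colour
- jar_green: closed paint jar, green body and flat green lid, upright round, 34 mm diameter over its whole height of 62 mm (body to 43 mm with a paper label, lid from 46 mm up), 0.12 kg nominal; origin at the centre of its underside, z up. At the start it stands in the holder of its own colour
- jar_blue: closed paint jar, blue body and flat blue lid, upright round, 34 mm diameter over its whole height of 62 mm (body to 43 mm with a paper label, lid from 46 mm up), 0.12 kg nominal; origin at the centre of its underside, z up. At the start it stands in the holder of its own colour
- holder_red: red square tray-like holder, 50 x 50 x 14 mm, open at the top, 4 mm walls and 4 mm floor, fixed on the board of the stock rack; origin at the centre of its underside, sides along the rack's x and y. The jar of its colour stands in it at the start; holders are in a different order each time, and stay where they are
- holder_yellow: yellow square tray-like holder, 50 x 50 x 14 mm, open at the top, 4 mm walls and 4 mm floor, fixed on the board of the stock rack; origin at the centre of its underside, sides along the rack's x and y. The jar of its colour stands in it at the start; holders are in a different order each time, and stay where they are
- holder_green: green square tray-like holder, 50 x 50 x 14 mm, open at the top, 4 mm walls and 4 mm floor, fixed on the board of the stock rack; origin at the centre of its underside, sides along the rack's x and y. The jar of its colour stands in it at the start; holders are in a different order each time, and stay where they are
- holder_blue: blue square tray-like holder, 50 x 50 x 14 mm, open at the top, 4 mm walls and 4 mm floor, fixed on the board of the stock rack; origin at the centre of its underside, sides along the rack's x and y. The jar of its colour stands in it at the start; holders are in a different order each time, and stay where they are
- stock_rack: fixed wooden stock rack: a board 62 x 232 mm, 10 mm thick, with a white end block (28 mm high) at its +y end; origin on the bench under the middle of the row; y runs along the row toward the white end (always the left end, seen from the robot). Its four holders stand on it 53 mm apart, at y = +79.5, +26.5, -26.5, -79.5 mm, x = 0, with their undersides at z = 10 mm
- work_rack: fixed grey plastic work rack: 58 x 217 mm, 18 mm high, with a row of four square open pockets, empty at the start, and a white end block (28 mm high) outside its +y end; origin on the bench under the middle of the row; y runs along the row toward the white end (always the left end, seen from the robot). Pocket centres at y = +79.5, +26.5, -26.5, -79.5 mm, x = 0; pockets are 49 x 49 mm inside, floor at z = 6 mm, walls 4 mm thick with their tops at z = 18 mm

How it is judged:
By the outcome, as a careful person would: the job done as asked, in the order asked, and still so for the second after the job is handed in, with the robot touching nothing.
It also fails if it takes over 86 s, if anything falls off the work surface, if the arm or the gripper's body presses on something with over 40 N, if the wrist force passes 120 N, or if a joint passes its speed limit or range.

## Working session

There is one attempt and no reset: what is moved stays moved. The work goes in short steps, Python scripts to look and compute and a shell command to move; the robot and the scene stay as the last step left them, time stands still between calls to the robot, and variables do not carry over. Pictures are saved under pics/ and viewed, at most 14 in all, crops included, and the job is handed in when it is done.

```bash
mkdir -p pics
cat > h.py <<'E'
import numpy as np, cv2
from station import monitor, get_image, order, finder
def ray(p, rc):
    u=cv2.undistortPoints(np.array([[[rc[1],rc[0]]]],float),np.array(p["K"],float),np.array(p["D"],float))[0,0]
    T=np.array(p["cam_to_world"]); d=T[:3,:3]@np.array([u[0],-u[1],-1]); return T[:3,3],d
def at_z(p, rc, z):
    o,d=ray(p,rc); return o+d*(z-o[2])/d[2]
def proj(p, X):
    T=np.linalg.inv(np.array(p["cam_to_world"])); X=np.atleast_2d(X)@T[:3,:3].T+T[:3,3]
    return cv2.projectPoints(X*[1,-1,-1],np.zeros(3),np.zeros(3),np.array(p["K"],float),np.array(p["D"],float))[0][:,0]
E
python3 - <<'E'
from h import *
s=monitor.observe(); print(s)
for n in("scene","top"):
    p=get_image(n); cv2.imwrite(f"pics/{n}0.png",p["image"]); print(n,np.round(p["cam_to_world"],3).tolist(),np.round(p["K"],1).tolist())
    for k in["jar_red","jar_yellow","jar_green","jar_blue","stock_rack","work_rack"]:
        for r in finder.regions_of(p,k)[:2]:
            m=r["region"]; ys,xs=np.nonzero(m)
            print(k,round(r["score"],2),np.round(r["location"],1),m.sum(),(ys.min(),ys.max(),xs.min(),xs.max()),np.round(at_z(p,r["location"],.05 if 'jar' in k else .014),3))
E
```

```text
{'t': 0.0, 'joint_positions': array([ 1.05098580e+00,  2.76589078e-01,  1.50606821e+00,  1.04234324e-05,
        1.36067307e+00, -1.20983491e-01]), 'qd': array([-3.53933758e-04,  3.06866082e-04,  2.42575238e-03, -8.23760821e-05,
        8.49842970e-05,  8.71669047e-05]), 'effort': array([ 7.20095086e-04, -4.04587018e+01, -2.37229657e+01,  7.03807035e-02,
        3.44573159e-02, -1.41590535e-04]), 'position': array([0.2230212 , 0.5294116 , 0.20463397]), 'ee_rot': array([-6.22225058e-01, -3.07878784e+00,  2.58516905e-03]), 'wrist_force': array([-0.0767197 ,  0.90873485, -0.21352496]), 'wrist_torque': array([-0.01975781,  0.01685048, -0.08840447]), 'finger_force': 0.0, 'width': 0.09412380005306317}
scene [[0.947, -0.278, 0.163, 0.606], [0.322, 0.83, -0.455, -0.234], [-0.009, 0.483, 0.875, 0.814], [0.0, 0.0, 0.0, 1.0]] [[474.1, 0.0, 274.7], [0.0, 474.1, 212.9], [0.0, 0.0, 1.0]]
jar_red 0.7 [256.8 230.8] 508 (np.int64(242), np.int64(272), np.int64(221), np.int64(242)) [0.419 0.056 0.05 ]
jar_yellow 0.82 [188.2 261.6] 483 (np.int64(171), np.int64(202), np.int64(256), np.int64(274)) [0.423 
[... 743 characters left out ...]
0.0, 0.0, 1.0]]
jar_red 0.71 [250.9 330.8] 483 (np.int64(238), np.int64(262), np.int64(320), np.int64(346)) [0.421 0.059 0.05 ]
jar_yellow 0.9 [242.4 228.4] 517 (np.int64(231), np.int64(257), np.int64(217), np.int64(241)) [0.431 0.216 0.05 ]
jar_green 0.73 [246.8 263.8] 479 (np.int64(235), np.int64(261), np.int64(253), np.int64(274)) [0.425 0.162 0.05 ]
stock_rack 0.82 [262.4 245.7] 1255 (np.int64(228), np.int64(273), np.int64(202), np.int64(346)) [0.404 0.19  0.014]
work_rack 0.57 [180.8 242. ] 4767 (np.int64(158), np.int64(202), np.int64(175), np.int64(315)) [0.536 0.199 0.014]
work_rack 0.44 [263.3 258.7] 528 (np.int64(232), np.int64(266), np.int64(248), np.int64(280)) [0.403 0.169 0.014]
```

View pics/scene0.png

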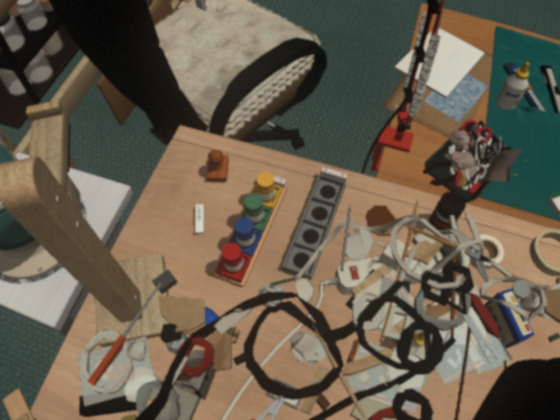

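View pics/top0.png

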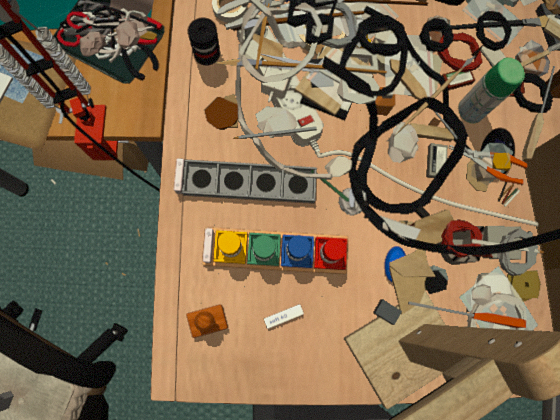

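Both views show the same layout. In the top view the stock rack's white end is at (col 208, row 247), then yellow (230,243), green (264,248), blue (297,250) and red (331,252). The work rack's white end is at (180,178), with pocket discs at columns of about 202, 233, 265 and 298. I'll fit both racks next.

```bash
cat > m.py <<'E'
from h import *
from scipy.optimize import least_squares
def cyl(x,y,z0,z1):
    a=np.linspace(0,2*np.pi,24,endpoint=False); c=np.c_[x+.017*np.cos(a),y+.017*np.sin(a)]
    return np.r_[np.c_[c,0*a+z0],np.c_[c,0*a+z1]]
def hullc(p,x,y,z0,z1):
    h=cv2.convexHull(proj(p,cyl(x,y,z0,z1)).astype(np.float32)); M=cv2.moments(h); return np.array([M['m10']/M['m00'],M['m01']/M['m00']])
def jar(ps,k,z0=.026,z1=.076):
    obs=[]
    for p in ps:
        for r in finder.regions_of(p,k)[:1]:
            if r["score"]>.4:
                ys,xs=np.nonzero(r["region"]); obs.append((p,np.array([xs.mean(),ys.mean()])))
    if not obs: return None
    return [least_squares(lambda v:hullc(p,*v,z0,z1)-o,[.42,.13],diff_step=1e-4).x for p,o in obs]
def fitrack(pts,ys):  # pts Nx2 at rack y
    ys=np.array(ys); c=pts.mean(0)-0; d=((pts-c)*(ys-ys.mean())[:,None]).sum(0); d/=np.linalg.norm(d)
    return c-d*ys.mean(), np.arctan2(-d[0],d[1])
Y=np.array([.0795,.0265,-.0265,-.0795])
def rk(c,a,x,y,z):
    return np.c_[c[0]+np.cos(a)*x-np.sin(a)*y, c[1]+np.sin(a)*x+np.cos(a)*y, 0*y+z]
E
python3 - <<'E'
from m import *
ps=[get_image("top"),get_image("scene")]
J=[];yy=[]
for k,y in zip(["yellow","green","blue","red"],Y):
    r=jar(ps,"jar_"+k); print(k,np.round(r,4).tolist() if r else None)
    if r: J.append(np.mean(r,0)); yy.append(y)
cs,as_=fitrack(np.array(J),yy); print("stock",cs,as_)
res=[]
for p,g in zip(ps,([(202,178),(233,180),(265,182),(298,184)],[(326,192),(321,213),(314,236),(308,258)])):
    g_=cv2.cvtColor(p["image"],cv2.COLOR_BGR2GRAY); W=[]
    for u,v in g:
        w=g_[v-12:v+13,u-12:u+13]; n,l,st,ce=cv2.connectedComponentsWithStats((w<60).astype(np.uint8))
        i=1+np.argmax(st[1:,4]) if n>1 else 0; W.append(at_z(p,(ce[i][1]+v-12,ce[i][0]+u-12),.006)[:2]); print(st[i,4],np.round(W[-1],4))
    res.append(fitrack(np.array(W),Y)); print(res[-1])
cw=np.mean([r[0] for r in res],0); aw=np.mean([r[1] for r in res]); print("work",cw,aw)
for p,n in zip(ps,("top","scene")):
    s=4; o=(150,140) if n=="top" else (205,150); im=cv2.resize(p["image"][o[1]:o[1]+150,o[0]:o[0]+200],None,fx=s,fy=s)
    def dr(P):
        q=((proj(p,P)-o+.5)*s).astype(int); cv2.polylines(im,[q.reshape(-1,1,2)],True,(255,0,255),1)
    f=lambda c,a,hx,hy,z,y0=0:dr(rk(c,a,np.array([-hx,hx,hx,-hx]),y0+np.array([-hy,-hy,hy,hy]),z))
    f(cw,aw,.029,.1085,.018); [f(cw,aw,.0245,.0245,.018,y) for y in Y]
    [f(cs,as_,.025,.025,.024,y) for y in Y]
    for j in J: dr(cyl(*j,.0,.076)[24:])
    cv2.imwrite(f"pics/ov_{n}.png",im)
E
```

```text
yellow [[0.427, 0.2134], [0.4285, 0.2132]]
green [[0.4228, 0.1614], [0.4235, 0.1616]]
blue [[0.424, 0.1106], [0.4249, 0.108]]
red [[0.4215, 0.0566], [0.4224, 0.0546]]
stock [0.42432993 0.13492868] -0.030704993863938056
254 [0.541  0.2665]
260 [0.5389 0.2137]
258 [0.5369 0.1608]
256 [0.5349 0.108 ]
(array([0.53790856, 0.18724704]), np.float64(-0.037965522111992875))
143 [0.5401 0.2663]
155 [0.538  0.2136]
169 [0.5359 0.1609]
140 [0.5333 0.109 ]
(array([0.53682629, 0.18745292]), np.float64(-0.04278362379088896))
work [0.53736742 0.18734998] -0.04037457295144092
```

View pics/ov_top.png

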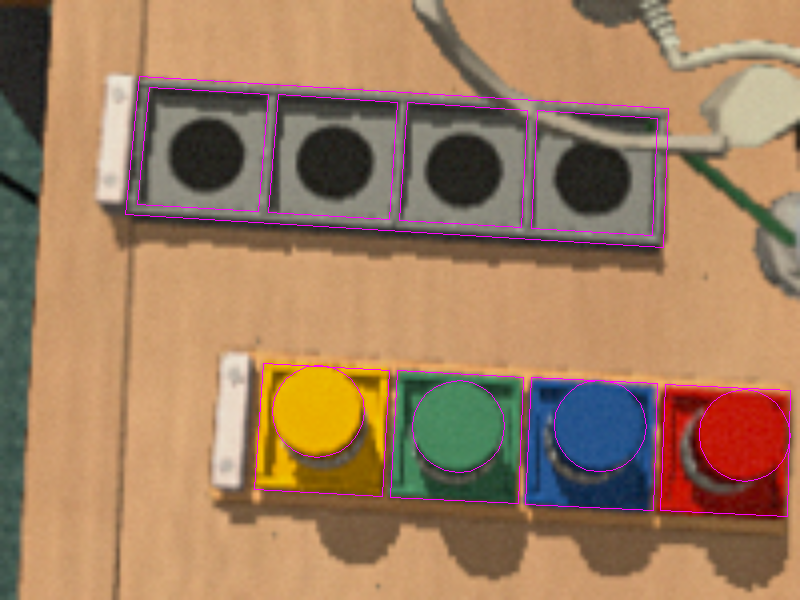

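View pics/ov_scene.png

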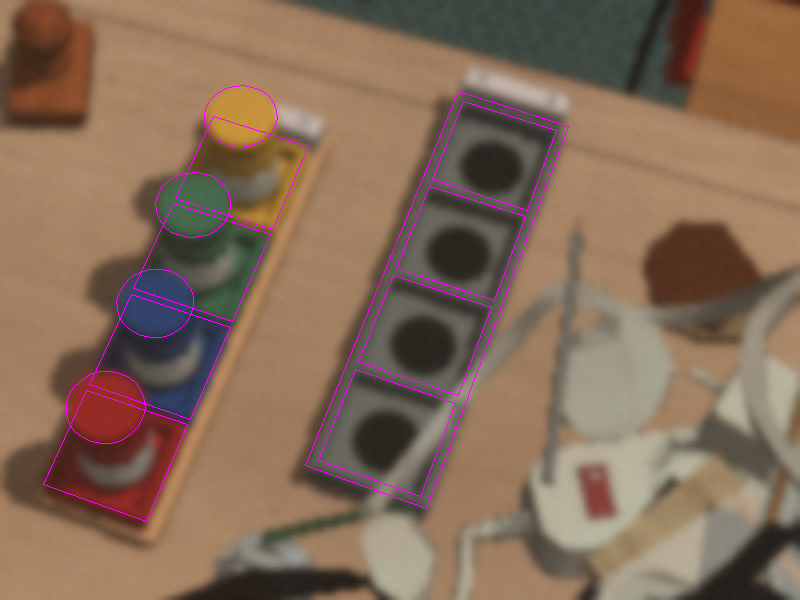

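The overlays fit within 2–3 mm. A grey cable appears to lie over the corner (+x, −y) of the fourth pocket, so I'll set that jar a few mm away from it and keep the fingers high. Next I'll work out the moves.

```bash
cat > go.py <<'E'
import sys; from m import *; from scipy.spatial.transform import Rotation as R
def to(x,y,z,s=None):
    s=s or monitor.observe(); A=R.from_rotvec(s["ee_rot"]); return np.round(A.inv().apply(np.array([x,y,z])-s["position"]),4)
CW=np.array([.5374,.1873]); AW=-.040
P=rk(CW,AW,np.array([0,0,0,-.004]),Y+np.array([0,0,0,.003]),.037)
E
python3 - <<'E'
from go import *
s=monitor.observe(); A=R.from_rotvec(s["ee_rot"]); M=A.as_matrix(); print(M.round(3))
# desired: tool z down, y along +-(cos a, sin a), a=-.036
a=-.036
for sg in(1,-1):
    y=sg*np.array([np.cos(a),np.sin(a),0]); z=np.array([0,0,-1.]); D=R.from_matrix(np.c_[np.cross(y,z),y,z])
    print(sg,(A.inv()*D).as_rotvec().round(3), "world->tool:",D.inv().as_matrix().round(3).tolist())
    if sg: print(D.inv().apply(np.array([.4278,.2133,.12])-s["position"]).round(4))
print(P.round(4), s["joint_positions"][5])
E
```

```text
[[-0.922  0.388  0.   ]
 [ 0.388  0.922  0.   ]
 [-0.     0.    -1.   ]]
1 [ 0.    -0.     1.208] world->tool: [[0.036, 0.999, 0.0], [0.999, -0.036, 0.0], [0.0, 0.0, -1.0]]
[-0.309   0.2158  0.0855]
-1 [ 0.     0.    -1.934] world->tool: [[-0.036, -0.999, -0.0], [-0.999, 0.036, 0.0], [0.0, 0.0, -1.0]]
[ 0.309  -0.2158  0.0855]
[[0.5406 0.2667 0.037 ]
 [0.5385 0.2138 0.037 ]
 [0.5363 0.1608 0.037 ]
 [0.5303 0.111  0.037 ]] -0.12098015014804833
```

```bash
python3 -m handwheel '{"gripper":[0.75,0.75,0.75,0.75,0.75,0.75,0.75,0.75,0.75,0.75,0.75,0.75,0.75,0.75,0.75,0.75,0.75,0.75,0.75],"translation":[[0,0,0],[0,0,0],[0,0,0],[0,0,0],[0,0,0],[0,0,0],[0,0,0],[0,0,0],[0,0,0],[-0.0386,0.027,0],[-0.0386,0.027,0],[-0.0386,0.027,0],[-0.0386,0.027,0],[-0.0386,0.027,0],[-0.0386,0.027,0],[-0.0386,0.027,0],[-0.0386,0.027,0],[0,0,0],[0,0,0]],"angular":[[0,0,0.134],[0,0,0.134],[0,0,0.134],[0,0,0.134],[0,0,0.134],[0,0,0.134],[0,0,0.134],[0,0,0.134],[0,0,0.136],[0,0,0],[0,0,0],[0,0,0],[0,0,0],[0,0,0],[0,0,0],[0,0,0],[0,0,0],[0,0,0],[0,0,0]]}'
python3 -c "
from go import *
s=monitor.observe();print(s['joint_positions'].round(2),R.from_rotvec(s['ee_rot']).as_matrix().round(3).tolist());print(to(.4278,.2133,.045))"
```

```text
t: 3.1
position: [0.4283, 0.2129, 0.2054]
ee_rot: [-2.264, -2.177, -0.0]
wrist_force: [0.5, 0.9, -0.1]
width: 0.0704
finger_force: 0.0
[0.32 0.13 1.7  0.   1.31 0.35] [[0.039, 0.999, -0.001], [0.999, -0.039, 0.001], [0.001, -0.001, -1.0]]
[ 0.0002 -0.0004  0.1604]
```

```bash
python3 -m handwheel '{"gripper":[0.75,0.75,0.75,0.75,0.75,0.75,0,0,0,0,0,0],"translation":[[0,0,0.045],[0,0,0.045],[0,0,0.04],[0,0,0.02],[0,0,0.01],[0,0,0],[0,0,0],[0,0,0],[0,0,0],[0,0,0],[0,0,0],[0,0,0]],"angular":[[0,0,0],[0,0,0],[0,0,0],[0,0,0],[0,0,0],[0,0,0],[0,0,0],[0,0,0],[0,0,0],[0,0,0],[0,0,0],[0,0,0]]}'
```

```text
t: 4.3
position: [0.4282, 0.2136, 0.0459]
ee_rot: [2.261, 2.181, 0.001]
wrist_force: [-0.9, -0.5, 2.8]
width: 0.0334
finger_force: 30.0
```

```bash
python3 -m handwheel '{"gripper":[0,0,0,0,0,0,0,0,0,0],"translation":[[0,0,-0.02],[0,0,-0.03],[0,0,-0.035],[0,0,0],[-0.0246,0.0265,0],[-0.0246,0.0265,0],[-0.0246,0.0265,0],[-0.0246,0.0264,0],[0,0,0],[0,0,0]],"angular":[[0,0,0],[0,0,0],[0,0,0],[0,0,0],[0,0,0],[0,0,0],[0,0,0],[0,0,0],[0,0,0],[0,0,0]]}'
python3 - <<'E'
from go import *
s=monitor.observe(); print(to(*P[3],s))
a=get_image("top");b=get_image("scene")
o=[]
for p in(a,b):
    q=proj(p,s["position"])[0].astype(int); u,v=max(0,q[0]-80),max(0,q[1]-65); o.append(cv2.resize(p["image"][v:v+130,u:u+130],(400,400)))
cv2.imwrite("pics/t1.png",np.hstack(o))
E
```

```text
t: 5.3
position: [0.5296, 0.1108, 0.1291]
ee_rot: [-2.261, -2.177, 0.003]
wrist_force: [0.2, 0.1, -1.9]
width: 0.0334
finger_force: 30.0
[0.0002 0.001  0.0921]
```

View pics/t1.png

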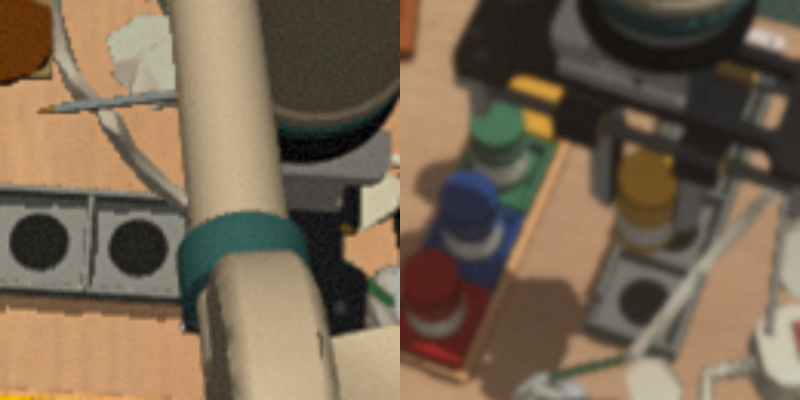

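The scene view shows the yellow jar upright, held by its lid above the last pocket. The cable sits at the pocket's outer corner. I'll lower in two stages with a force check.

```bash
python3 -m handwheel '{"gripper":[0,0,0,0,0,0],"translation":[[0,0.001,0.025],[0,0,0.025],[0,0,0.02],[0,0,0.005],[0,0,0.005],[0,0,0]],"angular":[[0,0,0],[0,0,0],[0,0,0],[0,0,0],[0,0,0],[0,0,0]]}'
```

```text
t: 6.0
position: [0.5311, 0.1119, 0.0507]
ee_rot: [2.26, 2.182, 0.0]
wrist_force: [1.1, 0.5, -0.5]
width: 0.0333
finger_force: 30.0
```

```bash
python3 -m handwheel '{"gripper":[0,0,0,0],"translation":[[0,0,0.005],[0,0,0.004],[0,0,0],[0,0,0]],"angular":[[0,0,0],[0,0,0],[0,0,0],[0,0,0]]}'
```

```text
t: 6.4
position: [0.5314, 0.1113, 0.0416]
ee_rot: [2.261, 2.181, 0.0]
wrist_force: [0.4, 0.5, -1.3]
width: 0.0334
finger_force: 30.0
```

```bash
python3 -m handwheel '{"gripper":[0,0,0.65,0.65,0.65,0.65,0.65,0.65,0.65,0.65,0.65],"translation":[[0,0,0.003],[0,0,0],[0,0,0],[0,0,0],[0,0,0],[0,0,0],[0,0,-0.015],[0,0,-0.035],[0,0,-0.04],[0,0,0],[0,0,0]],"angular":[[0,0,0],[0,0,0],[0,0,0],[0,0,0],[0,0,0],[0,0,0],[0,0,0],[0,0,0],[0,0,0],[0,0,0],[0,0,0]]}'
python3 -c "
from go import *
print(to(.4232,.1615,.13))"
```

```text
t: 7.5
position: [0.5318, 0.1114, 0.1293]
ee_rot: [2.26, 2.18, 0.003]
wrist_force: [-0.8, -0.5, 0.3]
width: 0.0609
finger_force: 0.0
[ 0.0461 -0.1103 -0.0009]
```

```bash
python3 -m handwheel '{"gripper":[0.7,0.7,0.7,0.7,0.7],"translation":[[0.0154,-0.0368,0],[0.0154,-0.0368,0],[0.0154,-0.0367,0],[0,0,0],[0,0,0]],"angular":[[0,0,0],[0,0,0],[0,0,0],[0,0,0],[0,0,0]]}'
python3 - <<'E'
from go import *
s=monitor.observe(); print(to(.4232,.1615,.045,s))
b=get_image("scene"); a=get_image("top")
cv2.imwrite("pics/t2.png",np.hstack([cv2.resize(p["image"][v:v+150,u:u+150],(400,400)) for p,u,v in((a,200,130),(b,210,150))]))
print(jar([b],"jar_yellow",.018,.068),P[3])
E
```

```text
t: 8.0
position: [0.4217, 0.1615, 0.1275]
ee_rot: [-2.259, -2.182, 0.002]
wrist_force: [0.6, -0.5, 1.0]
width: 0.0657
finger_force: 0.0
[0.0001 0.0016 0.0825]
[array([0.53036771, 0.11019645])] [0.53034402 0.11102115 0.037     ]
```

View pics/t2.png

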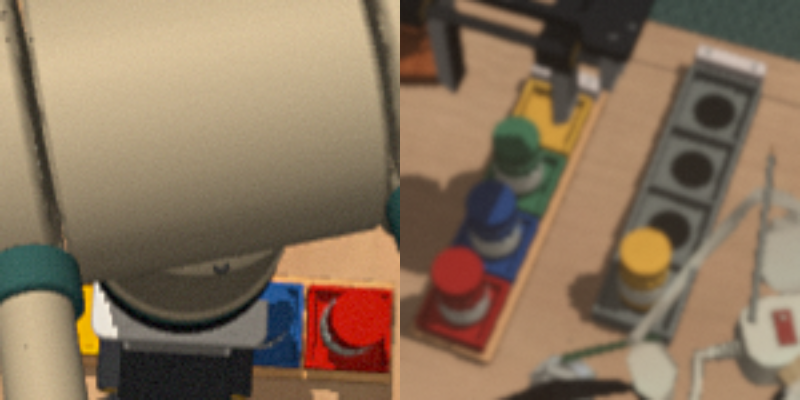

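The yellow jar stands upright in the farthest pocket, measured at (0.530, 0.110) as planned. The fingers are above green.

```bash
python3 -m handwheel '{"gripper":[0.7,0.7,0.7,0.7,0.7,0,0,0,0,0,0],"translation":[[0,0.0015,0.035],[0,0,0.03],[0,0,0.012],[0,0,0.005],[0,0,0],[0,0,0],[0,0,0],[0,0,0],[0,0,0],[0,0,0],[0,0,0]],"angular":[[0,0,0],[0,0,0],[0,0,0],[0,0,0],[0,0,0],[0,0,0],[0,0,0],[0,0,0],[0,0,0],[0,0,0],[0,0,0]]}'
python3 -c "
from go import *
print(to(*P[2][:2],.133))"
```

```text
t: 9.25
position: [0.4241, 0.1615, 0.0468]
ee_rot: [-2.261, -2.181, -0.0]
wrist_force: [-1.6, 0.1, 4.0]
width: 0.0335
finger_force: 30.0
[ 0.0034  0.1122 -0.0862]
```

```bash
python3 -m handwheel '{"gripper":[0,0,0,0,0,0,0,0,0,0,0,0,0,0],"translation":[[0,0,-0.02],[0,0,-0.03],[0,0,-0.036],[0,0,0],[0.0014,0.0374,0],[0.001,0.0374,0],[0.001,0.0374,0],[0,0,0],[0,0,0.03],[0,0,0.03],[0,0,0.02],[0,0,0.006],[0,0,0],[0,0,0]],"angular":[[0,0,0],[0,0,0],[0,0,0],[0,0,0],[0,0,0],[0,0,0],[0,0,0],[0,0,0],[0,0,0],[0,0,0],[0,0,0],[0,0,0],[0,0,0],[0,0,0]]}'
python3 -c "
from go import *
print(to(*P[2][:2],.0398))"
```

```text
t: 10.65
position: [0.5369, 0.1609, 0.047]
ee_rot: [2.261, 2.181, 0.001]
wrist_force: [1.0, -0.7, -1.2]
width: 0.0339
finger_force: 30.0
[-0.0001 -0.0005  0.0072]
```

```bash
python3 -m handwheel '{"gripper":[0,0,0,0.65,0.65,0.65,0.65,0.65,0.65,0.65,0.65,0.65],"translation":[[0,0,0.004],[0,0,0.0035],[0,0,0],[0,0,0],[0,0,0],[0,0,0],[0,0,0],[0,0,-0.015],[0,0,-0.035],[0,0,-0.04],[0,0,0],[0,0,0]],"angular":[[0,0,0],[0,0,0],[0,0,0],[0,0,0],[0,0,0],[0,0,0],[0,0,0],[0,0,0],[0,0,0],[0,0,0],[0,0,0],[0,0,0]]}'
python3 -c "
from go import *
print(to(.4245,.1093,.13))"
```

```text
t: 11.85
position: [0.537, 0.1609, 0.1299]
ee_rot: [2.26, 2.18, 0.003]
wrist_force: [-0.9, -0.5, -0.3]
width: 0.0611
finger_force: 0.0
[-0.0556 -0.1106 -0.0004]
```

```bash
python3 -m handwheel '{"gripper":[0.7,0.7,0.7,0.7,0.7,0.7,0.7,0.7,0.7,0.7,0,0,0,0,0,0],"translation":[[-0.0185,-0.0369,0],[-0.0185,-0.0368,0],[-0.0185,-0.0368,0],[0,0,0],[0,0,0],[0,0,0.035],[0,0,0.03],[0,0,0.012],[0,0,0.006],[0,0,0],[0,0,0],[0,0,0],[0,0,0],[0,0,0],[0,0,0],[0,0,0]],"angular":[[0,0,0],[0,0,0],[0,0,0],[0,0,0],[0,0,0],[0,0,0],[0,0,0],[0,0,0],[0,0,0],[0,0,0],[0,0,0],[0,0,0],[0,0,0],[0,0,0],[0,0,0],[0,0,0]]}'
python3 - <<'E'
from go import *
print(to(*P[1][:2],.133))
b=get_image("scene")
print(jar([b],"jar_green",.018,.068),P[2])
E
```

```text
t: 13.45
position: [0.4244, 0.1094, 0.0464]
ee_rot: [2.261, 2.181, 0.001]
wrist_force: [0.0, 0.6, 2.6]
width: 0.0335
finger_force: 30.0
[ 0.1085  0.1103 -0.0865]
[array([0.53623614, 0.16075416])] [0.53634028 0.1608212  0.037     ]
```

```bash
python3 -m handwheel '{"gripper":[0,0,0,0,0,0,0,0,0,0,0,0,0,0,0],"translation":[[0,0,-0.02],[0,0,-0.03],[0,0,-0.036],[0,0,0],[0.0271,0.0276,0],[0.0271,0.0276,0],[0.0271,0.0276,0],[0.0271,0.0276,0],[0,0,0],[0,0,0.03],[0,0,0.03],[0,0,0.02],[0,0,0.006],[0,0,0],[0,0,0]],"angular":[[0,0,0],[0,0,0],[0,0,0],[0,0,0],[0,0,0],[0,0,0],[0,0,0],[0,0,0],[0,0,0],[0,0,0],[0,0,0],[0,0,0],[0,0,0],[0,0,0],[0,0,0]]}'
python3 -c "
from go import *
print(to(*P[1][:2],.0394))"
```

```text
t: 15.05
position: [0.5387, 0.2136, 0.0466]
ee_rot: [2.261, 2.181, 0.001]
wrist_force: [0.1, -0.6, -1.2]
width: 0.0331
finger_force: 30.0
[ 0.0002 -0.0002  0.0072]
```

```bash
python3 -m handwheel '{"gripper":[0,0,0,0.65,0.65,0.65,0.65,0.65,0.65,0.65,0.65,0.65],"translation":[[0,0,0.004],[0,0,0.0035],[0,0,0],[0,0,0],[0,0,0],[0,0,0],[0,0,0],[0,0,-0.015],[0,0,-0.035],[0,0,-0.04],[0,0,0],[0,0,0]],"angular":[[0,0,0],[0,0,0],[0,0,0],[0,0,0],[0,0,0],[0,0,0],[0,0,0],[0,0,0],[0,0,0],[0,0,0],[0,0,0],[0,0,0]]}'
python3 -c "
from go import *
print(to(.422,.0556,.13))"
```

```text
t: 16.25
position: [0.5389, 0.2138, 0.1295]
ee_rot: [2.26, 2.18, 0.003]
wrist_force: [-0.7, -0.5, 0.4]
width: 0.0611
finger_force: 0.0
[-0.1623 -0.1111 -0.0009]
```

```bash
python3 -m handwheel '{"gripper":[0.7,0.7,0.7,0.7,0.7,0.7,0.7,0.7,0.7,0.7,0.7,0.7,0,0,0,0,0,0],"translation":[[-0.0325,-0.0222,0],[-0.0325,-0.0222,0],[-0.0325,-0.0222,0],[-0.0325,-0.0222,0],[-0.0323,-0.0223,0],[0,0,0],[0,0,0],[0,0,0.035],[0,0,0.03],[0,0,0.012],[0,0,0.006],[0,0,0],[0,0,0],[0,0,0],[0,0,0],[0,0,0],[0,0,0],[0,0,0]],"angular":[[0,0,0],[0,0,0],[0,0,0],[0,0,0],[0,0,0],[0,0,0],[0,0,0],[0,0,0],[0,0,0],[0,0,0],[0,0,0],[0,0,0],[0,0,0],[0,0,0],[0,0,0],[0,0,0],[0,0,0],[0,0,0]]}'
python3 - <<'E'
from go import *
print(to(*P[0][:2],.133))
b=get_image("scene")
print(jar([b],"jar_blue",.018,.068),P[1])
E
```

```text
t: 18.05
position: [0.4216, 0.0554, 0.0459]
ee_rot: [2.261, 2.181, 0.001]
wrist_force: [-0.9, 0.1, 3.3]
width: 0.0334
finger_force: 30.0
[ 0.2155  0.1113 -0.087 ]
[array([0.53880628, 0.21542325])] [0.53845972 0.2137788  0.037     ]
```

```bash
python3 -m handwheel '{"gripper":[0,0,0,0,0,0,0,0,0,0,0,0,0,0,0,0],"translation":[[0,0,-0.02],[0,0,-0.03],[0,0,-0.037],[0,0,0],[0.0431,0.0223,0],[0.0431,0.0223,0],[0.0431,0.0223,0],[0.0431,0.0222,0],[0.0431,0.0222,0],[0,0,0],[0,0,0.03],[0,0,0.03],[0,0,0.02],[0,0,0.007],[0,0,0],[0,0,0]],"angular":[[0,0,0],[0,0,0],[0,0,0],[0,0,0],[0,0,0],[0,0,0],[0,0,0],[0,0,0],[0,0,0],[0,0,0],[0,0,0],[0,0,0],[0,0,0],[0,0,0],[0,0,0],[0,0,0]]}'
python3 -c "
from go import *
print(to(*P[0][:2],.0389))"
```

```text
t: 19.75
position: [0.5408, 0.2667, 0.046]
ee_rot: [2.261, 2.181, 0.001]
wrist_force: [-0.1, -0.9, -0.5]
width: 0.0333
finger_force: 30.0
[ 0.0001 -0.0003  0.0071]
```

Lower red, release, lift, then back away toward the start side for a clear look.

```bash
python3 -m handwheel '{"gripper":[0,0,0,0.65,0.65,0.65,0.65,0.65,0.65,0.65,0.65,0.65,0.65,0.65,0.65,0.65,0.65,0.65,0.65,0.65],"translation":[[0,0,0.004],[0,0,0.0035],[0,0,0],[0,0,0],[0,0,0],[0,0,0],[0,0,0],[0,0,-0.015],[0,0,-0.035],[0,0,-0.04],[0,0,-0.04],[0,0,0],[0.03,-0.035,0],[0.03,-0.035,0],[0.03,-0.035,0],[0.03,-0.035,0],[0.03,-0.035,0],[0.03,-0.035,0],[0.03,-0.035,0],[0,0,0]],"angular":[[0,0,0],[0,0,0],[0,0,0],[0,0,0],[0,0,0],[0,0,0],[0,0,0],[0,0,0],[0,0,0],[0,0,0],[0,0,0],[0,0,0],[0,0,0],[0,0,0],[0,0,0],[0,0,0],[0,0,0],[0,0,0],[0,0,0],[0,0,0]]}'
python3 - <<'E'
from go import *
a=get_image("top");b=get_image("scene")
for k,q in zip(["red","blue","green","yellow"],P): print(k,np.round(jar([a,b],"jar_"+k,.018,.068),4).tolist(),q.round(4))
cv2.imwrite("pics/end.png",np.hstack([cv2.resize(p["image"][v:v+150,u:u+150],(400,400)) for p,u,v in((a,170,130),(b,210,150))]))
E
```

```text
t: 21.75
position: [0.2985, 0.4884, 0.1673]
ee_rot: [-2.253, -2.186, 0.002]
wrist_force: [0.7, -0.5, 0.2]
width: 0.0615
finger_force: 0.0
red [[0.5398, 0.2676], [0.5403, 0.2692]] [0.5406 0.2667 0.037 ]
blue [[0.5368, 0.2141], [0.5388, 0.2148]] [0.5385 0.2138 0.037 ]
green [[0.5354, 0.161], [0.5362, 0.1612]] [0.5363 0.1608 0.037 ]
yellow [[0.53, 0.1121], [0.5309, 0.1107]] [0.5303 0.111  0.037 ]
```

View pics/end.png

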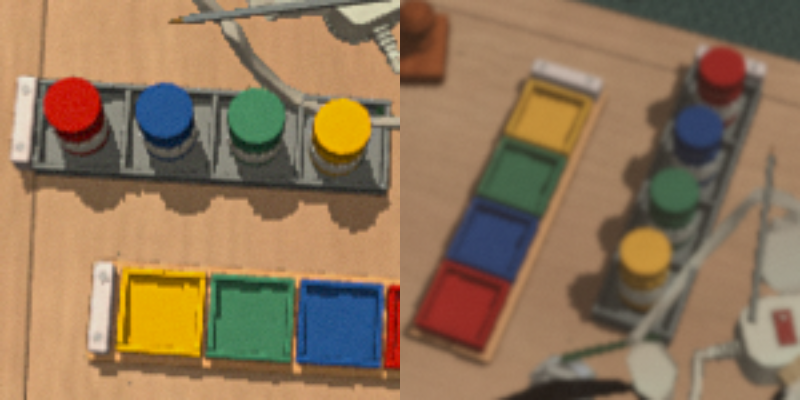

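Both views show all four jars upright in their pockets, in the order red, blue, green, yellow from the white end. The stock rack is empty and the arm is clear.

```bash
python3 -c "
from station import order; print(order.sign_off())"
```

```text
the job is handed in; nothing more can be done
None
```

The job is handed in: the four jars stand upright in the work rack in reversed order, red, blue, green, yellow from the white end, with about 22 s of the 86 s used; the sign-off returned no verdict.

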